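# Set the hub stand's sliding leg to the stop plate and cam it shut

## Robot

A 6-joint arm with a two-finger parallel gripper is mounted at the origin on the work surface. World frame = base frame: x ahead of the robot, y to its left, z up, the work surface at z = 0. Lengths are in m, angles in rad, forces in N, time in s.
With the tool pointing down it reaches from about 0.275 to 0.85 m from the base axis. Payload 5.2 kg.
Tool frame: the origin (TCP) lies midway between the tips of the shut fingers; the grasp point (between the pads) lies 19 mm behind it; z points along the fingers, y is the line along which they close (so a half turn about z gives the same grasp; the last joint's range is limited). The gripper opens to 85 mm and grips with 20 to 120 N. Pads are 22 mm wide; open, the fingers measure 114 mm over their backs; the gripper's body (76 mm by 85 mm) begins 54 mm behind the grasp point. The pads swing forward as they close: fully open they stand 13 mm farther back than shut.
Start: joints at [-1.472, 0.259, 1.535, -0, 1.348, -0.203], TCP at [0.164, -0.525, 0.231] pointing down, gripper open.
Joint ranges: [-3.14, 3.14], [-0.91, 2.08], [0.19, 2.58], [-1.22, 4.36], [0.22, 2.71], [-3.12, 3.12]. Speed limits (rad/s): [2.57, 2.57, 3.14, 3.14, 3.14, 3.14].

## Interface

Orientations are given as a unit quaternion [w, x, y, z].
In Python, from rig import ctrl gives the robot as it stands.
- The arm moves only by the tool apply_moves, never from a script. Its argument "commands" is a list of rows, each a list of 7 numbers: the closure, from 0 (fully open) to 1 (shut), then the shift along the world's x, y, z in mm, then the turn, a rotation vector about the world's x, y, z in degrees. In form: [[gripper, dx, dy, dz, wx, wy, wz], ...]. A call has 1 to 5 rows; each row shifts and turns the commanded pose from where the row before left it; what a row does not reach is not made up. A row lasts 1/10 s, in which the tool goes at most 50 mm and 8.59 degrees, less where a joint would pass 70% of its speed; a pose out of reach is approached as far as the arm can. A call with a gripper value outside its range is refused whole. The fingers move at their own pace and stop on an object; "newtons" is the grip in N (left out, the last holds). Time passes only in rows, so rows that do not move let the fingers close. It gives the time, the measured TCP pose, the force, the opening and the grip force at its end, in the units of the state.
- ctrl.observe(): the state, without advancing time (a new reading comes with each control period).
- ctrl.grab_frame(name): name is "scene" or "side" or "wrist"; returns the picture (400x640x3 uint8, red, green, blue); there is no depth.
- ctrl.camera_params(name): a dict with "K" (3x3 intrinsics, pixels), "T" (4x4, takes a point from camera to world coordinates); the wrist camera has in their place "mount" (4x4, takes a point from camera to tool coordinates, whose origin is the TCP and whose axes are the flange's). Camera axes: x right, y up, looking along -z (the intrinsics and any distortion apply to the point x, -y, -z); pixel columns grow to the right and rows downward; lengths in m; the calibration is good to about 2 mm. A picture is of the moment at which its call begins: read the wrist's pose just before it. camera_params takes no time and is no camera call.
- ctrl.finish_job(): hands the job in; it is judged then, once.
Trained networks look in the newest picture that a camera, given by its name, has taken for a name from the list of things; names that differ only in an ending like _2 or _b are one class to them, and where a whole thing is asked for, a point or a joint stands for the part that bears it (a point fixed in the world has none). Each returns a list of dicts, best first, with "conf" (0 to 1); they miss things now and then, are a little off and sometimes report something else, mostly with a low value. They report only what shows in the picture. A call takes as long as a camera call. They do not tell look-alikes from the thing itself.
- ctrl.find_in(camera, thing): "rect" ([left, top, width, height] as shares, 0 to 1, of the picture: columns of its width, rows of its height, round what is visible of it).
The state is a dict: "time_s": time; "q": joint angles; "dq": joint speeds; "tau": joint torques, N m; "ee_pos": TCP position; "eef_rot": TCP orientation; "force": force on the tool from outside, world axes, zero at the start; "ft_torque": the same for the moment, N m; "grip_width": opening from 0.0 (shut) to 1.0 (fully open); "grasp_force": force on a finger pad.
Only numpy, scipy, OpenCV 4.12 (cv2) and the standard library are available. Lean on these libraries where they do the work, as an engineer would, in place of code of your own. Each camera call takes 0.05 s, during which the arm holds its last target. There are 200 camera calls.

## Task

Set the little hub stand to length for the next wheel: lift the flat stop plate out of its wooden rack, slide it edgewise fully home into the slot of the steel stop block on the stand's rail, and let go of it. Then, with the cam lever still open, slide the spring-loaded leg along the rail until its nose is up against the plate, and while holding it there squeeze the cam lever fully shut against the leg. Finish while still gripping the leg, nose against the plate and lever shut; do not let go, and leave the mug, canister, spacer stack and caliper where they are.

Things in the scene. Friction and masses are not known exactly. Their poses are not given: they have to be found in the camera images.
- stand: Hub stand fixed to the bench: dark steel rail 50 wide (x) x 380 long (y) x 20 high, on two rubber feet. Origin under the rail's centre on the bench, z up; the rail runs along its y axis. At its -y end (y = -150) a fixed aluminium leg plate, 100 wide, 92 high; at its +y end the sliding leg.
- stop_block: Steel block fixed across the rail, 74 (x) x 36 (y) x 50 high, between the two legs, 25 to 75 mm to -y of the stand's origin; it marks the length. Origin on the bench under its centre, axes parallel to the stand's. One slot centred in its top: 53 long (x) x 6.8 wide (y) x 28 deep (floor 22 above the bench), mouth chamfered 2 mm.
- rack: Wooden rack fixed to the bench, 90 (x) x 50 (y) x 50 high, with a slot 56 (x) x 9 (y) x 28 deep in its top, in which the stop plate stands at the start (plate axes parallel to the rack's). Origin under its centre on the bench. Left or right of the stand.
- stop_plate: Loose flat stop plate, about 130 g: steel blade 50 wide (x) x 5 thick (y) x 56 high; above it a grey grip 50 (x) x 14 thick (y), 56 to 90 mm above the origin. Origin at the centre of the blade's bottom edge, z up, the same both ways round. Grip it across its thickness (y). In rack or block its origin is 22 mm above the bench.
- hub_leg: Sliding leg on the rail. Origin on the bench under its shoe (64 x 68, top 37 high), axes parallel to the stand's. It slides only along y, towards -y to reach the stop block, 30 to 115 mm of way. A spring pushes it back to +y (40 N per m from the outer end, rail friction 1.2 N), even with the lever shut, so it must be kept held.
- leg_grip (a point): Middle of the leg's upright web, 64 mm above its origin. Web: x -7 to 7, y -27 to 27, 93 high; grip it across x together with the lever. On the web's -y side is the leg plate: x -50 to 50, y -35 to -27, 30 to 92 high, with a 12 wide axle notch in its top edge; a finger beside the web can push it towards -y.
- leg_nose (a point): Centre of the end face of the nose that sticks out 50 mm to -y from the leg plate; 85 mm to -y of the leg's origin. Nose 24 wide, 56 to 70 above the bench: it passes over the stop block (50 high) and meets only the stop plate. Against the plate this point is about 2.5 mm to the +y side of the stop block's centre, less (to about 0) when pushed, as the plate leans a little in its slot.
- cam_lever (a joint): Angle of the black cam lever on the web's +x side, hinged at its lower end (leg frame x 13, y -10, z 40; axis y). 0 = shut, upright along the web; 0.45 = fully open, top leaning out to +x. Starts 0.32 to 0.42, stays where left, shuts under about 5 N. 8 thick, 30 wide (y -25 to 5), 55 long, top 95 high. Web and shut lever together: x -7 to 17, 24 mm thick.
- lever_tip (a point): Middle of the lever's free end, 55 mm from its hinge; about 13 mm to +x of the leg's origin when shut, 30 to 36 mm when open.
- mug: White mug, 80 dia x 95 high, origin under its centre. Leave alone.
- canister: Stainless screw-top canister, 74 dia x 138 high, beyond the stand, origin under its centre. Leave alone.
- spacer_stack: Blue headset spacer stack, 34 dia x 40 high, between robot and stand, origin under its centre. Leave alone.
- caliper: Black plastic caliper lying flat, 160 long (x) x up to 57 wide, 9 thick, between robot and stand, origin under its beam's centre. Leave alone.
Not all that is in view belongs to the job. Of the things that look like the stop_plate, the middle-sized one is meant. Leave any red look-alike of the stop_block alone.

How it is judged:
By the outcome, as a careful person would: the job done as asked, in the order asked, and still so for the second after the job is handed in, while the arm keeps its last pose, push and grip.
It also fails if it takes over 70 s, if anything falls off the work surface, if the arm or the gripper's body presses on something with over 40 N, if the wrist force passes 120 N, or if a joint passes its speed limit or range.

## Working session

There is one attempt and no reset: what is moved stays moved. The work goes in short steps, Python scripts to look and compute and a tool call to move; the robot and the scene stay as the last step left them, time stands still between calls to the robot, and variables do not carry over. Pictures are saved under pics/ and viewed, at most 10 in all, crops included, and the job is handed in when it is done.

Besides the shell and the picture viewer there is one more tool, called after ">>>" by a JSON object that holds its "name" and its "arguments". apply_moves: Moves the arm, as the interface text tells. Its arguments: {"type":"object","properties":{"commands":{"type":"array"},"newtons":{"type":"number"}},"required":["commands"]}

```bash
mkdir -p pics
cat > h.py <<'E'
from rig import ctrl
import numpy as np, cv2
def save(name,fn):
    im=ctrl.grab_frame(name); cv2.imwrite('pics/'+fn,np.ascontiguousarray(im[:,:,::-1])); return im
E
python3 - <<'E'
from h import *
s=ctrl.observe(); print(s['ee_pos'],s['eef_rot'],s['time_s'])
a=save('scene','s0.png'); b=save('side','d0.png')
for c in ('scene','side'):
    p=ctrl.camera_params(c); print(c,{k:(np.round(v,4).tolist() if hasattr(v,'__len__') else v) for k,v in p.items()})
    for t in ('stop_plate','stop_block','rack','hub_leg','cam_lever','stand','mug'):
        for d in ctrl.find_in(c,t)[:4]:
            r=np.array(d['rect'])*[640,400,640,400]; print(t,round(d['conf'],2),np.round(r))
p=ctrl.camera_params('wrist');print(p)
E
```

```text
[ 0.16345435 -0.52457192  0.23046961] [-9.37627661e-04  9.88636996e-01  1.50319680e-01  7.06839697e-05] 0.0
scene {'K': [[467.5394, 0.0, 323.1596], [0.0, 467.5394, 199.7301], [0.0, 0.0, 1.0]], 'T': [[-0.1302, -0.8243, 0.551, 1.2071], [0.9915, -0.1055, 0.0765, 0.1124], [-0.0049, 0.5563, 0.831, 1.0215], [0.0, 0.0, 0.0, 1.0]]}
stop_plate 0.86 [465. 200.  40.  32.]
stop_plate 0.67 [433. 178.  18.  24.]
stop_plate 0.67 [471. 180.  13.  24.]
stop_plate 0.32 [238. 168. 145.  63.]
stop_block 0.7 [283. 181.  20.  37.]
stop_block 0.55 [315. 227.  20.  38.]
rack 0.65 [422. 181.  32.  44.]
hub_leg 0.86 [316. 171.  52.  46.]
hub_leg 0.52 [244. 236.  39.  59.]
cam_lever 0.65 [342. 196.  12.  10.]
stand 0.65 [236. 165. 147.  64.]
mug 0.82 [168. 139.  44.  46.]
mug 0.51 [340. 194.  15.  10.]
side {'K': [[463.4553, 0.0, 320.1918], [0.0, 463.4553, 193.0203], [0.0, 0.0, 1.0]], 'T': [[-0.9358, 0.183, -0.3011, 0.2092], [-0.3517, -0.5393, 0.7651, 0.9575], [-0.0224, 0.822, 0.5691, 0.7748], [0.0, 0.0, 0.0, 1.0]]}
stop_plate 0.81 [290. 255.  22.  33.]
stop_plate 0.79 [294. 310.  18.  21.]
stop_plate 0.7 [240. 277.  27.  69.]
stop_block 0.65 [327. 186.  25.  21.]
rack 0.88 [281. 268.  44.  45.]
rack 0.27 [371. 129.  40.  37.]
hub_leg 0.7 [310. 200.  39.  35.]
cam_lever 0.44 [310. 200.  11.  27.]
stand 0.69 [374. 127.  34.  37.]
stand 0.68 [294. 156.  83. 104.]
mug 0.72 [371. 129.  38.  38.]
{'K': array([[321.80173495,   0.        , 321.62555829],
       [  0.        , 321.80173495, 198.61147051],
       [  0.        ,   0.        ,   1.        ]]), 'mount': array([[ 9.90984847e-04,  9.60914228e-01,  2.76844476e-01,
         6.94123871e-02],
       [ 9.99999411e-01, -1.07457535e-03,  1.50230498e-04,
        -1.79426735e-04],
       [ 4.41848873e-04,  2.76844164e-01, -9.60914728e-01,
        -1.42418887e-01],
       [ 0.00000000e+00,  0.00000000e+00,  0.00000000e+00,
         1.00000000e+00]])}
```

View pics/s0.png

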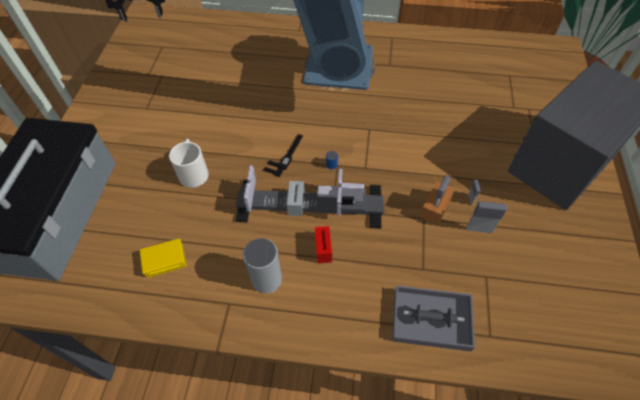

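View pics/d0.png

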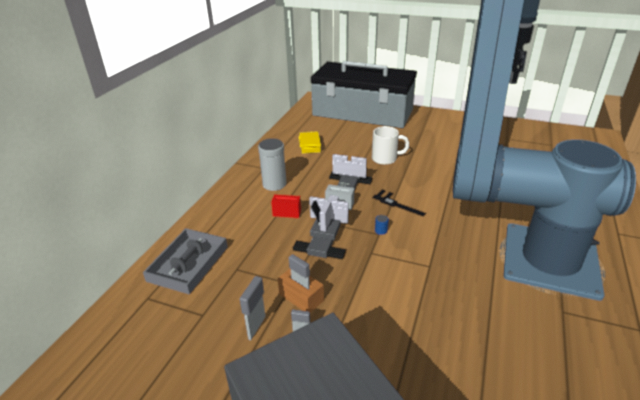

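Scene view: the stand runs from (245,195) with the fixed leg to (375,205) with the sliding leg, and the steel block is at (296,197). The red look-alike is at (323,245), to be left alone. Stop-plate candidates: in the rack (443,190), small one standing (475,190), large one (487,216). The one in the rack fits the description and should be middle-sized. I'll measure sizes and then check it close up.

```bash
cat >> h.py <<'E'
from scipy.spatial.transform import Rotation as R
def campose(c,s=None):
    p=ctrl.camera_params(c)
    if c!='wrist': return p['K'],np.array(p['T'])
    s=s or ctrl.observe(); T=np.eye(4); q=s['eef_rot']; T[:3,:3]=R.from_quat([q[1],q[2],q[3],q[0]]).as_matrix(); T[:3,3]=s['ee_pos']
    return p['K'],T@p['mount']
def toplane(K,T,uv,z):
    d=T[:3,:3]@np.array([(uv[0]-K[0,2])/K[0,0],-(uv[1]-K[1,2])/K[1,1],-1.]); o=T[:3,3]
    return o+d*(z-o[2])/d[2]
def proj(K,T,P):
    P=np.atleast_2d(P); c=(P-T[:3,3])@T[:3,:3]
    return np.c_[K[0,2]+K[0,0]*c[:,0]/-c[:,2], K[1,2]-K[1,1]*c[:,1]/-c[:,2]]
E
python3 - <<'E'
from h import *
K,T=campose('scene')
for n,uv,z in [('plate rack top',(445,181),.112),('rack',(437,205),.05),('small',(475,184),.08),('large',(487,204),.1),('block',(296,190),.05),('web top',(339,175),.093),('fixed leg top',(249,172),.092),('foot+',(375,205),.02),('mug',(188,150),.095),('canister',(262,246),.138),('spacer',(332,155),.04)]:
    print(n,np.round(toplane(K,T,uv,z),3))
im=cv2.imread('pics/s0.png')[150:250,220:520]; cv2.imwrite('pics/c0.png',cv2.resize(im,(800,267),interpolation=cv2.INTER_CUBIC))
E
```

```text
plate rack top [0.513 0.312 0.112]
rack [0.543 0.305 0.05 ]
small [0.489 0.392 0.08 ]
large [0.559 0.411 0.1  ]
block [ 0.542 -0.049  0.05 ]
web top [0.513 0.056 0.093]
fixed leg top [ 0.532 -0.167  0.092]
foot+ [0.542 0.154 0.02 ]
mug [ 0.484 -0.338  0.095]
canister [ 0.756 -0.083  0.138]
spacer [0.409 0.027 0.04 ]
```

View pics/c0.png

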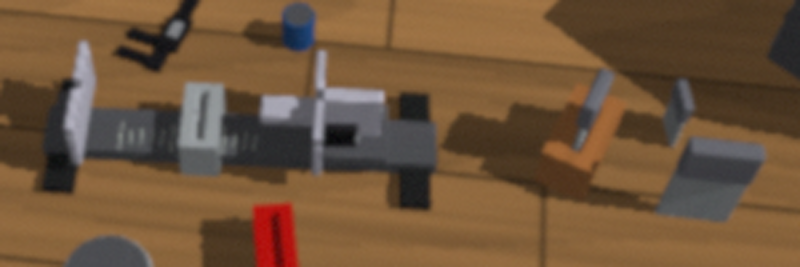

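The crop confirms it. The plate standing in the wooden rack (595,105) is the middle-sized one; the small one is at (678,110) and the large one at (712,178). Moving over the scene for a close wrist view.

>>> {"name": "apply_moves", "arguments": {"commands": [[0,25,41,8,0,0,-1],[0,25,41,8,0,0,-1],[0,25,41,8,0,0,-1],[0,25,41,8,0,0,-1],[0,25,41,8,0,0,-1]]}}

```text
time_s: 1.3
ee_pos: [0.2891, -0.3185, 0.2718]
eef_rot: [0.0, 0.994, 0.106, 0.0]
force: [1.0, -0.9, 0.5]
grip_width: 1.001
grasp_force: 0.0
```

>>> {"name": "apply_moves", "arguments": {"commands": [[0,25,41,8,0,0,-1],[0,25,41,8,0,0,-1],[0,25,41,8,0,0,-1],[0,25,41,8,0,0,-1],[0,25,41,8,0,0,-1]]}}

```text
time_s: 1.8
ee_pos: [0.4142, -0.1133, 0.312]
eef_rot: [0.0, 0.998, 0.063, 0.001]
force: [0.3, -0.8, 0.1]
grip_width: 1.001
grasp_force: 0.0
```

>>> {"name": "apply_moves", "arguments": {"commands": [[0,25,41,3,0,0,-1],[0,25,41,0,0,0,-1],[0,25,41,0,0,0,-1],[0,20,41,0,0,0,-1],[0,0,0,0,0,0,0]]}}

```text
time_s: 2.3
ee_pos: [0.5099, 0.0537, 0.3139]
eef_rot: [-0.001, 1.0, 0.032, 0.0]
force: [0.8, -1.1, -0.5]
grip_width: 0.998
grasp_force: 0.0
```

Run:
```python
from h import *
s=ctrl.observe(); print(s['ee_pos'],s['eef_rot'],s['time_s'],s['force'])
im=save('wrist','w0.png'); K,T=campose('wrist',s); np.savez('pics/w0.npz',K=K,T=T)
for t in ('stop_plate','stop_block','rack','hub_leg','cam_lever','stand'):
    for d in ctrl.find_in('wrist',t)[:4]:
        r=np.array(d['rect'])*[640,400,640,400]; print(t,round(d['conf'],2),np.round(r))
```

```text
[0.5098625  0.05369508 0.31392791] [-1.13331212e-03  9.99501348e-01  3.15548224e-02  2.51433008e-04] 2.3 [ 0.76842486 -1.05322678 -0.50396661]
stop_plate 0.76 [ 36. 146.  47.  42.]
stop_plate 0.65 [ 0. 85. 81. 17.]
stop_plate 0.56 [ 77. 123.  49.  52.]
stop_block 0.63 [387. 108.  39.  59.]
stop_block 0.58 [327.   1.  41.  62.]
stop_block 0.47 [ 76. 123.  55.  49.]
stop_block 0.37 [288. 108.  27.  25.]
rack 0.87 [98. 99. 69. 85.]
hub_leg 0.61 [388. 105.  40.  62.]
hub_leg 0.6 [265.  93. 101.  91.]
cam_lever 0.84 [285. 106.  29.  27.]
stand 0.84 [231.  83. 301. 101.]
stand 0.37 [268.  96.  97.  85.]
```

View pics/w0.png

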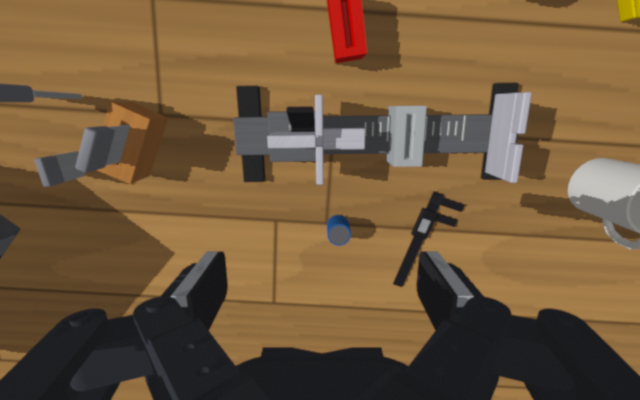

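The wrist view shows the rack with the plate at (105,148), the leg plate at (318,140), the black lever at (300,118), the block at (407,135) and the red block at (347,30). Going lower over the stand for an accurate measurement.

>>> {"name": "apply_moves", "arguments": {"commands": [[0,8,-18,-35,0,0,-1.8],[0,8,-18,-35,0,0,-1.8],[0,4,-18,-34,0,0,0],[0,0,0,0,0,0,0],[0,0,0,0,0,0,0]]}}

```text
time_s: 3.15
ee_pos: [0.5281, -0.006, 0.2105]
eef_rot: [-0.0, 1.0, -0.004, -0.0]
force: [0.5, -0.2, -0.1]
grip_width: 0.996
grasp_force: 0.0
```

Run:
```python
from h import *
s=ctrl.observe(); print(s['ee_pos'],s['eef_rot'],s['time_s'],s['force'])
im=save('wrist','w1.png'); K,T=campose('wrist',s); np.savez('pics/w1.npz',K=K,T=T)
c=cv2.imread('pics/w1.png')[60:330,200:560]; cv2.imwrite('pics/c1.png',cv2.resize(c,(792,594),interpolation=cv2.INTER_CUBIC))
```

```text
[ 0.52813553 -0.00599889  0.21053298] [-2.97464437e-04  9.99991949e-01 -3.97123186e-03 -4.92135415e-04] 3.15 [ 0.51768612 -0.2378988  -0.09222144]
```

View pics/c1.png

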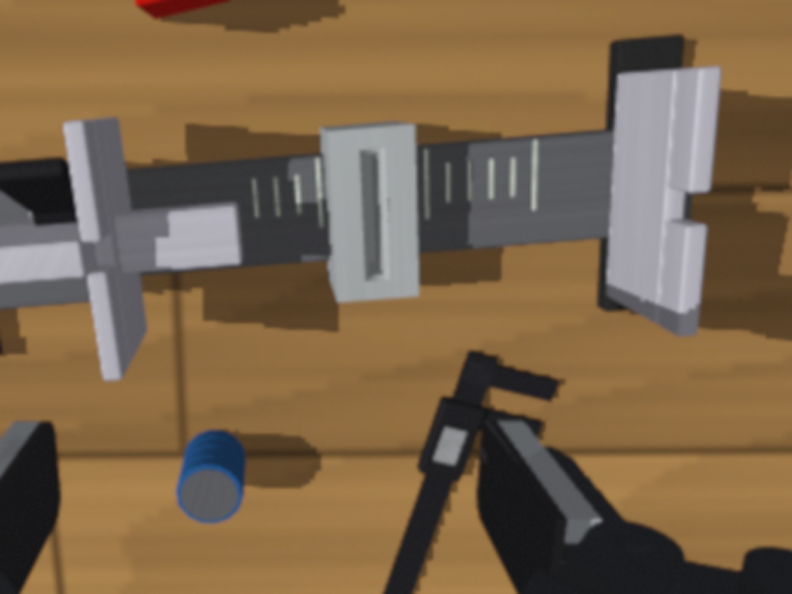

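The block top spans about (325–416,125–300) in the crop and its slot about (361–386,150–280). The leg plate is at (105,250) and the lever at (35,190). I'll fit models to the image edges.

```bash
cat >> h.py <<'E'
from scipy.optimize import differential_evolution, minimize
def rect(cx,cy,w,h,z):
    a=[(cx-w/2,cy-h/2,z),(cx+w/2,cy-h/2,z),(cx+w/2,cy+h/2,z),(cx-w/2,cy+h/2,z)]
    return [(a[i],a[(i+1)%4]) for i in range(4)]
def fit(img,K,T,segs,x0,dev=(.015,.015,.12),sig=1.0):
    g=cv2.GaussianBlur(img.astype(np.float32),(0,0),sig)
    gx=cv2.Sobel(g,cv2.CV_32F,1,0); gy=cv2.Sobel(g,cv2.CV_32F,0,1)
    S=np.array(segs); t=np.linspace(.04,.96,40)[:,None]
    def cost(p):
        c,s=np.cos(p[2]),np.sin(p[2]); tot=0
        for a,b in S:
            P=a+t*(b-a); W=np.c_[p[0]+c*P[:,0]-s*P[:,1],p[1]+s*P[:,0]+c*P[:,1],P[:,2]]
            uv=proj(K,T,W).astype(np.float32); d=uv[-1]-uv[0]; L=np.linalg.norm(d); n=np.array([-d[1],d[0]])/L
            m=[cv2.remap(q,uv[:,:1],uv[:,1:],cv2.INTER_LINEAR)[...,0] for q in (gx,gy)]
            v=np.abs((m[0]*n[0]+m[1]*n[1])).max(1) if m[0].ndim>1 else np.abs(m[0]*n[0]+m[1]*n[1])
            tot+=np.minimum(v,80).mean()*L
        return -tot/100
    r=differential_evolution(cost,[(x0[i]-dev[i],x0[i]+dev[i]) for i in range(3)],seed=1,popsize=20,tol=1e-6)
    return r.x,r.fun
def overlay(img,K,T,segs,p,fn,box,sc):
    im=cv2.resize(img[box[1]:box[3],box[0]:box[2]],None,fx=sc,fy=sc,interpolation=cv2.INTER_CUBIC)
    c,s=np.cos(p[2]),np.sin(p[2])
    for a,b in segs:
        uv=[((proj(K,T,[p[0]+c*q[0]-s*q[1],p[1]+s*q[0]+c*q[1],q[2]])[0]-box[:2]+.5)*sc) for q in (a,b)]
        cv2.line(im,tuple(map(int,uv[0])),tuple(map(int,uv[1])),(0,0,255),1)
    cv2.imwrite('pics/'+fn,im)
BLOCK=rect(0,0,.074,.036,.05)+rect(0,0,.057,.0108,.05)
E
python3 - <<'E'
from h import *
im=cv2.imread('pics/w1.png');g=cv2.cvtColor(im,cv2.COLOR_BGR2GRAY);d=np.load('pics/w1.npz');K,T=d['K'],d['T']
x0=toplane(K,T,(200+373/2.2,60+212/2.2),.05);print(x0)
for nm,S in (('both',BLOCK),('outer',BLOCK[:4]),('slot',BLOCK[4:])):
    p,f=fit(g,K,T,S,[x0[0],x0[1],-.03]); print(nm,np.round(p,4),f)
    if nm=='both': pb=p
# leg: plate top outline (y -35..-27, z .092) & nose end
LEG=[((-.05,-.035,.092),(.05,-.035,.092)),((-.05,-.027,.092),(-.006,-.027,.092)),((.006,-.027,.092),(.05,-.027,.092)),((-.05,-.035,.092),(-.05,-.027,.092)),((.05,-.035,.092),(.05,-.027,.092)),
 ((-.012,-.085,.07),(.012,-.085,.07)),((-.012,-.085,.07),(-.012,-.035,.07)),((.012,-.085,.07),(.012,-.035,.07)),((.007,-.027,.093),(.007,.027,.093)),((-.007,-.027,.093),(-.007,.027,.093))]
n=toplane(K,T,(200+240/2.2,60+232/2.2),.07);print('nose',n)
q,f=fit(g,K,T,LEG,[n[0],n[1]+.085,pb[2]]);print('leg',np.round(q,4),f)
overlay(im,K,T,BLOCK,pb,'o1.png',(180,60,460,270),2.8)
im2=cv2.imread('pics/o1.png')
c,s=np.cos(q[2]),np.sin(q[2])
for a,b in LEG:
    uv=[((proj(K,T,[q[0]+c*v[0]-s*v[1],q[1]+s*v[0]+c*v[1],v[2]])[0]-(180,60)+.5)*2.8).astype(int) for v in (a,b)]
    cv2.line(im2,tuple(map(int,uv[0])),tuple(map(int,uv[1])),(0,200,0),1)
cv2.imwrite('pics/o1.png',im2)
E
```

```text
[ 0.55125185 -0.05131363  0.05      ]
both [ 0.5502 -0.0503  0.0726] -262.718994140625
outer [ 0.5503 -0.0503  0.0797] -170.99603271484375
slot [ 0.55   -0.0502  0.0712] -92.12311553955078
nose [0.54657635 0.00506134 0.07      ]
leg [0.5394 0.0909 0.0785] -359.410888671875
```

View pics/o1.png

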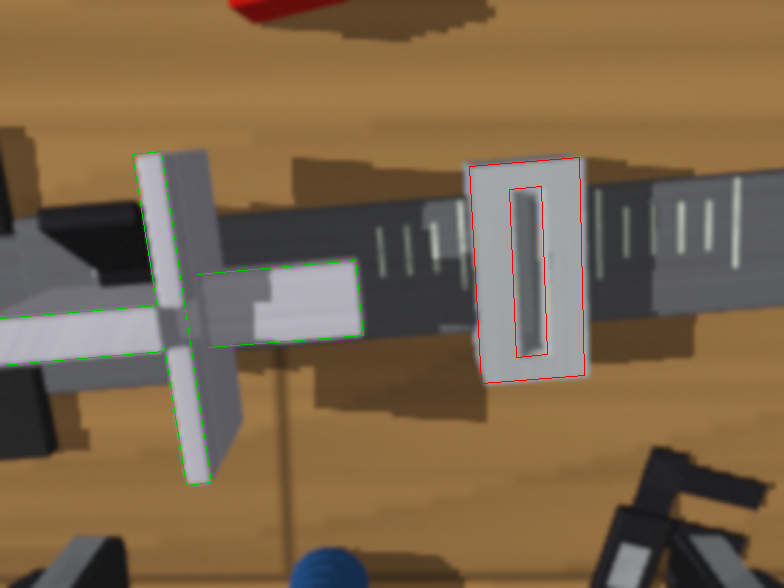

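Fits are good: block at (0.550,-0.050) with yaw about 0.076, leg origin at (0.539,0.091). Now the rack.

>>> {"name": "apply_moves", "arguments": {"commands": [[0,0,48,6,0,0,0],[0,0,49,6,0,0,0],[0,0,49,6,0,0,0],[0,0,49,6,0,0,0],[0,0,49,6,0,0,0]]}}

```text
time_s: 3.7
ee_pos: [0.5288, 0.2417, 0.2437]
eef_rot: [-0.001, 1.0, -0.002, 0.002]
force: [1.2, -0.2, -0.8]
grip_width: 0.997
grasp_force: 0.0
```

>>> {"name": "apply_moves", "arguments": {"commands": [[0,-4,40,0,0,0,0],[0,-4,32,0,0,0,0],[0,0,0,0,0,0,0],[0,0,0,0,0,0,0]]}}

```text
time_s: 4.1
ee_pos: [0.5204, 0.3122, 0.2423]
eef_rot: [-0.0, 1.0, -0.001, 0.001]
force: [-0.3, -0.5, -0.7]
grip_width: 1.0
grasp_force: 0.0
```

Run:
```python
from h import *
s=ctrl.observe(); print(s['ee_pos'],s['eef_rot'],s['time_s'],s['force'])
im=save('wrist','w2.png'); K,T=campose('wrist',s); np.savez('pics/w2.npz',K=K,T=T)
c=cv2.imread('pics/w2.png')[60:330,140:500]; cv2.imwrite('pics/c2.png',cv2.resize(c,(792,594),interpolation=cv2.INTER_CUBIC))
```

```text
[0.52039135 0.3122258  0.24229892] [-4.07906457e-04  9.99997998e-01 -1.29743928e-03  1.46742655e-03] 4.1 [-0.32648077 -0.49555077 -0.72100699]
```

View pics/c2.png

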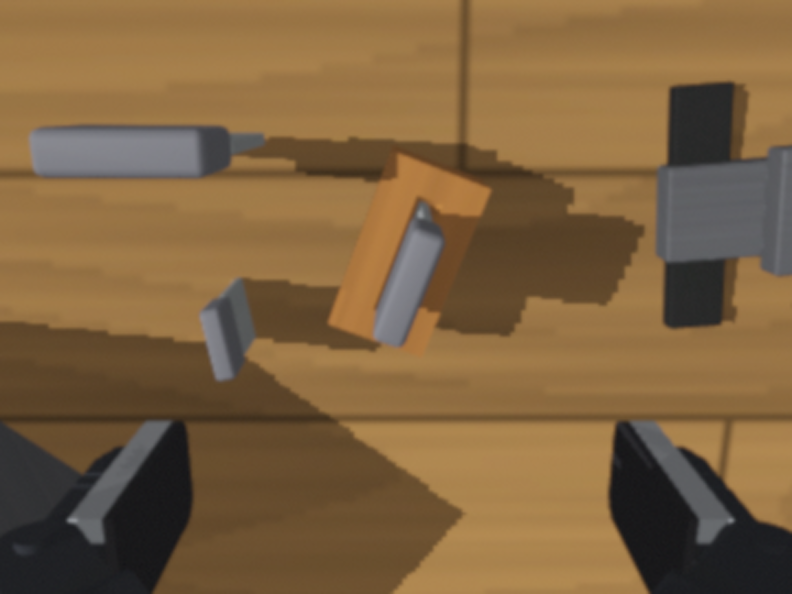

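The rack is at (410,255) and its plate's grip top runs from (388,345) to (428,222), about 50 mm long, so it is the middle-sized one. The small plate is at (228,330) and the large one at (120,150). Fitting pose now.

```bash
cat >> h.py <<'E'
def gp(R3,ee): return ee-0.019*R3[:,2]
E
python3 - <<'E'
from h import *
im=cv2.imread('pics/w2.png');g=cv2.cvtColor(im,cv2.COLOR_BGR2GRAY);d=np.load('pics/w2.npz');K,T=d['K'],d['T']
x0=toplane(K,T,(140+409/2.2,60+283/2.2),.112);print(x0)
P=rect(0,0,.05,.014,.112)
p,f=fit(g,K,T,P,[x0[0],x0[1],-.32]); print('plate',np.round(p,4),f)
Rk=rect(0,0,.09,.05,.05)
x1=toplane(K,T,(140+409/2.2,60+255/2.2),.05)
q,f=fit(g,K,T,Rk,[x1[0],x1[1],-.32]); print('rack',np.round(q,4),f)
overlay(im,K,T,P,p,'o2.png',(240,100,390,240),4)
im2=cv2.imread('pics/o2.png');c,s=np.cos(q[2]),np.sin(q[2])
for a,b in Rk:
    uv=[((proj(K,T,[q[0]+c*v[0]-s*v[1],q[1]+s*v[0]+c*v[1],v[2]])[0]-(240,100)+.5)*4).astype(int) for v in (a,b)]
    cv2.line(im2,tuple(map(int,uv[0])),tuple(map(int,uv[1])),(0,255,0),1)
cv2.imwrite('pics/o2.png',im2)
E
```

```text
[0.52062923 0.30854904 0.112     ]
plate [ 0.5182  0.3098 -0.3308] -77.96273803710938
rack [ 0.5183  0.3087 -0.3678] -107.12284088134766
```

View pics/o2.png

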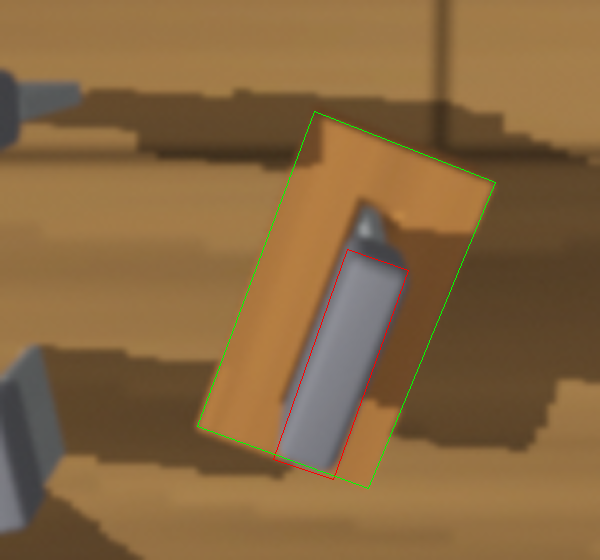

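Using plate centre (0.5185,0.309) and yaw -20°. Turn, part-close and descend.

>>> {"name": "apply_moves", "arguments": {"commands": [[0.4,-2,-3,0,0,0,-7],[0.4,0,0,-10,0,0,-7],[0.4,0,0,-35,0,0,-6],[0.4,0,0,-35,0,0,0],[0.4,0,0,0,0,0,0]], "newtons": 40}}

```text
time_s: 4.65
ee_pos: [0.5159, 0.3053, 0.1564]
eef_rot: [0.002, 0.984, -0.177, -0.004]
force: [0.0, -0.4, -0.6]
grip_width: 0.601
grasp_force: 0.0
```

>>> {"name": "apply_moves", "arguments": {"commands": [[0.4,0,0,-35,0,0,0],[0.4,0,0,-30,0,0,0],[0.4,0,0,-20,0,0,0],[0.4,0,0,0,0,0,0],[0.4,0,0,0,0,0,0]]}}

```text
time_s: 5.15
ee_pos: [0.5198, 0.3076, 0.0773]
eef_rot: [-0.0, 0.984, -0.177, 0.001]
force: [0.9, 0.3, 0.8]
grip_width: 0.604
grasp_force: 0.0
```

>>> {"name": "apply_moves", "arguments": {"commands": [[1,0,0,0,0,0,0],[1,0,0,0,0,0,0],[1,0,0,0,0,0,0],[1,0,0,0,0,0,0],[1,0,0,0,0,0,0]]}}

```text
time_s: 5.65
ee_pos: [0.5196, 0.3084, 0.077]
eef_rot: [-0.001, 0.984, -0.176, 0.001]
force: [-0.5, 0.0, 7.8]
grip_width: 0.162
grasp_force: 39.8
```

>>> {"name": "apply_moves", "arguments": {"commands": [[1,0,0,20,0,0,0],[1,0,0,30,0,0,0],[1,0,0,30,0,0,0],[1,0,0,30,0,0,0],[1,0,0,0,0,0,0]], "newtons": 60}}

```text
time_s: 6.15
ee_pos: [0.5209, 0.3089, 0.1902]
eef_rot: [-0.002, 0.984, -0.176, 0.004]
force: [-0.0, 0.6, -0.8]
grip_width: 0.155
grasp_force: 59.2
```

>>> {"name": "apply_moves", "arguments": {"commands": [[1,3,-36,0,0,0,3],[1,3,-36,0,0,0,3],[1,3,-36,0,0,0,3],[1,3,-36,0,0,0,3],[1,3,-36,0,0,0,3]]}}

```text
time_s: 6.65
ee_pos: [0.5326, 0.1266, 0.1841]
eef_rot: [0.0, 0.999, -0.045, -0.001]
force: [0.1, -0.9, -2.4]
grip_width: 0.159
grasp_force: 59.1
```

>>> {"name": "apply_moves", "arguments": {"commands": [[1,3,-36,0,0,0,3],[1,3,-36,0,0,0,3],[1,3,-36,0,0,0,3],[1,3,-36,0,0,0,0.6],[1,3,-34,0,0,0,0]]}}

```text
time_s: 7.15
ee_pos: [0.5477, -0.0515, 0.1841]
eef_rot: [-0.0, 0.999, 0.038, -0.001]
force: [1.0, 0.9, -2.8]
grip_width: 0.153
grasp_force: 59.1
```

>>> {"name": "apply_moves", "arguments": {"commands": [[1,0,0,0,0,0,0],[1,0,0,0,0,0,0],[1,0,0,0,0,0,0]]}}

```text
time_s: 7.45
ee_pos: [0.5479, -0.0493, 0.1845]
eef_rot: [-0.0, 0.999, 0.038, -0.001]
force: [-0.2, 0.3, -1.5]
grip_width: 0.154
grasp_force: 59.2
```

Run:
```python
from h import *
s=ctrl.observe(); q=s['eef_rot'];Rm=R.from_quat([q[1],q[2],q[3],q[0]]).as_matrix();print(s['ee_pos'],'yaw',np.arctan2(Rm[1,0],Rm[0,0]),'tool z',Rm[:,2],s['time_s'],s['force'],s['grasp_force'],s['grip_width'])
save('wrist','w3.png'); K,T=campose('wrist',s); np.savez('pics/w3.npz',K=K,T=T)
c=cv2.imread('pics/w3.png')[80:400,160:480]; cv2.imwrite('pics/c3.png',cv2.resize(c,(600,600),interpolation=cv2.INTER_CUBIC))
```

```text
[ 0.54785671 -0.04926299  0.1845189 ] yaw 0.07518427170462284 tool z [-1.54907748e-03  9.32591782e-04 -9.99998365e-01] 7.45 [-0.24247424  0.33260081 -1.47661159] 59.23738718032837 0.15385565597905085
```

View pics/c3.png

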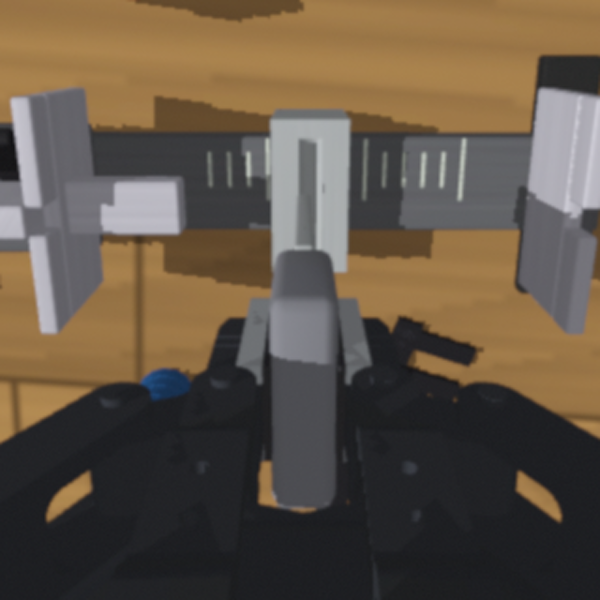

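Run:
```python
from h import *
im=cv2.imread('pics/w3.png');g=cv2.cvtColor(im,cv2.COLOR_BGR2GRAY);d=np.load('pics/w3.npz');K,T=d['K'],d['T']
s=ctrl.observe()
for nm,S in (('outer3',BLOCK[:3]+[]),('all but near',[BLOCK[i] for i in (0,1,2)]+[BLOCK[4],BLOCK[6]])):
    p,f=fit(g,K,T,S,[.5502,-.0503,.076],(.01,.01,.04)); print(nm,np.round(p,4),f)
ee=s['ee_pos'];c,n=np.cos(.0752),np.sin(.0752)
for lx in (-.025,0,.025):
  for z in (.035,.001):
    for ly in (-.007,.007):
        print(lx,z,ly,((proj(K,T,[ee[0]+c*lx-n*ly,ee[1]+n*lx+c*ly,ee[2]+z])[0]-(160,80)+.5)*1.875).round(1))
# grip edges per row (crop coords)
for r in (160+80,300,):
    pass
for row in (225,235,245,260,280,300,320):
    gr=np.abs(cv2.Sobel(cv2.GaussianBlur(g.astype(np.float32),(0,0),1),cv2.CV_32F,1,0))[row,295:350]
    k=np.argsort(gr)[::-1][:6]+295
    print(row,round((row-80+.5)*1.875),sorted(((k-160+.5)*1.875).round(0)))
```

```text
outer3 [ 0.5496 -0.0504  0.0877] -148.41795349121094
all but near [ 0.5499 -0.0505  0.0886] -234.8011474609375
-0.025 0.035 -0.007 [335.  507.9]
-0.025 0.035 0.007 [269.5 507.8]
-0.025 0.001 -0.007 [328.9 415.2]
-0.025 0.001 0.007 [276.7 415.1]
0 0.035 -0.007 [336.8 405.6]
0 0.035 0.007 [267.7 405.4]
0 0.001 -0.007 [330.1 330.3]
0 0.001 0.007 [275.6 330.2]
0.025 0.035 -0.007 [338.9 290.8]
0.025 0.035 0.007 [265.6 290.7]
0.025 0.001 -0.007 [331.5 237.3]
0.025 0.001 0.007 [274.3 237.2]
225 273 [np.float64(271.0), np.float64(273.0), np.float64(331.0), np.float64(333.0), np.float64(335.0), np.float64(337.0)]
235 292 [np.float64(278.0), np.float64(333.0), np.float64(335.0), np.float64(337.0), np.float64(338.0), np.float64(340.0)]
245 310 [np.float64(269.0), np.float64(271.0), np.float64(327.0), np.float64(329.0), np.float64(331.0), np.float64(333.0)]
260 338 [np.float64(263.0), np.float64(269.0), np.float64(271.0), np.float64(273.0), np.float64(342.0), np.float64(344.0)]
280 376 [np.float64(254.0), np.float64(262.0), np.float64(263.0), np.float64(344.0), np.float64(346.0), np.float64(353.0)]
300 413 [np.float64(271.0), np.float64(273.0), np.float64(275.0), np.float64(335.0), np.float64(337.0), np.float64(338.0)]
320 451 [np.float64(271.0), np.float64(273.0), np.float64(275.0), np.float64(333.0), np.float64(335.0), np.float64(337.0)]
```

>>> {"name": "apply_moves", "arguments": {"commands": [[1,3.5,-0.7,-25,0,0,0],[1,0,0,-25,0,0,0],[1,0,0,-20,0,0,0],[1,0,0,0,0,0,0],[1,0,0,0,0,0,0]]}}

```text
time_s: 8.0
ee_pos: [0.5519, -0.0499, 0.1155]
eef_rot: [-0.0, 0.999, 0.038, -0.0]
force: [-0.1, -0.1, -1.8]
grip_width: 0.154
grasp_force: 59.1
```

Run:
```python
from h import *
s=ctrl.observe(); q=s['eef_rot'];Rm=R.from_quat([q[1],q[2],q[3],q[0]]).as_matrix();print(s['ee_pos'],'yaw',np.arctan2(Rm[1,0],Rm[0,0]),'tool z',Rm[:,2],s['time_s'],s['force'])
save('wrist','w4.png'); K,T=campose('wrist',s); np.savez('pics/w4.npz',K=K,T=T)
c=cv2.imread('pics/w4.png')[60:300,220:440]; cv2.imwrite('pics/c4.png',cv2.resize(c,(550,600),interpolation=cv2.INTER_CUBIC))
```

```text
[ 0.55194642 -0.04990872  0.11546471] yaw 0.07630703585404686 tool z [-5.82478689e-04  2.51623767e-04 -9.99999799e-01] 8.0 [-0.05075104 -0.12438494 -1.8011861 ]
```

View pics/c4.png

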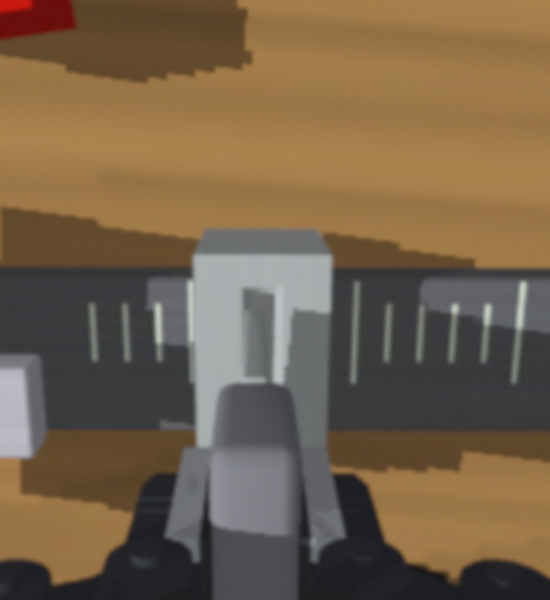

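The slot (243–283, row 330) sits a little to the right of the grip centre (255, row 430). Checking this numerically.

Run:
```python
from h import *
im=cv2.imread('pics/w4.png');g=cv2.cvtColor(im,cv2.COLOR_BGR2GRAY);d=np.load('pics/w4.npz');K,T=d['K'],d['T']
S=[((-.005,-.018,.05),(.037,-.018,.05)),((.037,-.018,.05),(.037,.018,.05)),((-.005,.018,.05),(.037,.018,.05)),
 ((.0285,-.0054,.05),(.0285,.0054,.05)),((.002,.0054,.05),(.0285,.0054,.05)),((.002,-.0054,.05),(.0285,-.0054,.05))]
for nm,s in (('outer',S[:3]),('all',S)):
    p,f=fit(g,K,T,s,[.5502,-.0503,.076],(.01,.006,.03)); print(nm,np.round(p,4),f)
print(((proj(K,T,[[.5519+.0249*c/.025-.0019*1,-.0499+.0763*c,z] for c in (0,.025) for z in (.05,.15)])-(220,60)+.5)*2.5).round(1))
```

```text
outer [ 0.5503 -0.0513  0.0914] -128.47711181640625
all [ 0.549  -0.0527  0.0862] -174.47120666503906
[[254.8 387.9]
 [253.8 599.9]
 [254.8 298.4]
 [253.8 449.3]]
```

>>> {"name": "apply_moves", "arguments": {"commands": [[1,-0.5,-1.3,-5,0,0,0],[1,0,0,-5,0,0,0],[1,0,0,-4,0,0,0],[1,0,0,0,0,0,0]]}}

```text
time_s: 8.45
ee_pos: [0.551, -0.0521, 0.1007]
eef_rot: [-0.0, 0.999, 0.037, -0.001]
force: [-0.3, 0.6, -1.7]
grip_width: 0.155
grasp_force: 59.1
```

>>> {"name": "apply_moves", "arguments": {"commands": [[1,0,0,-4,0,0,0],[1,0,0,-4,0,0,0],[1,0,0,-4,0,0,0],[1,0,0,0,0,0,0]]}}

```text
time_s: 8.85
ee_pos: [0.551, -0.052, 0.0885]
eef_rot: [-0.0, 0.999, 0.037, -0.001]
force: [0.2, -0.2, -1.7]
grip_width: 0.157
grasp_force: 59.1
```

Sliding in freely with no side force. Continue to the floor.

>>> {"name": "apply_moves", "arguments": {"commands": [[1,0,0,-4,0,0,0],[1,0,0,-4,0,0,0],[1,0,0,-3,0,0,0],[1,0,0,0,0,0,0]]}}

```text
time_s: 9.25
ee_pos: [0.5511, -0.052, 0.0777]
eef_rot: [-0.0, 0.999, 0.037, -0.0]
force: [-1.0, 0.1, -1.0]
grip_width: 0.154
grasp_force: 59.1
```

>>> {"name": "apply_moves", "arguments": {"commands": [[1,0,0,-1.5,0,0,0],[1,0,0,-1,0,0,0],[1,0,0,0,0,0,0]]}}

```text
time_s: 9.55
ee_pos: [0.5516, -0.0522, 0.0771]
eef_rot: [0.0, 0.999, 0.038, 0.0]
force: [-2.4, 0.6, 6.8]
grip_width: 0.157
grasp_force: 60.6
```

The plate is home: floor contact is at the expected height (0.077, same as in the rack). Release and lift.

>>> {"name": "apply_moves", "arguments": {"commands": [[0.5,0,0,0,0,0,0],[0.3,0,0,0,0,0,0],[0.3,0,0,0,0,0,0],[0.3,0,0,0,0,0,0]]}}

```text
time_s: 9.95
ee_pos: [0.5516, -0.0522, 0.0757]
eef_rot: [0.0, 0.999, 0.037, 0.0]
force: [0.7, 0.1, -0.8]
grip_width: 0.7
grasp_force: 0.0
```

>>> {"name": "apply_moves", "arguments": {"commands": [[0.3,0,0,25,0,0,0],[0.3,0,0,35,0,0,0],[0.1,0,0,40,0,0,0],[0,0,0,40,0,0,0],[0,0,0,0,0,0,0]]}}

```text
time_s: 10.45
ee_pos: [0.5548, -0.0531, 0.2221]
eef_rot: [0.002, 0.999, 0.038, 0.005]
force: [-0.9, -0.4, -0.2]
grip_width: 1.0
grasp_force: 0.0
```

Run:
```python
from h import *
s=ctrl.observe(); print(s['ee_pos'],s['eef_rot'],s['time_s'],s['q'])
save('wrist','w5.png'); K,T=campose('wrist',s); np.savez('pics/w5.npz',K=K,T=T)
im=cv2.imread('pics/w5.png');g=cv2.cvtColor(im,cv2.COLOR_BGR2GRAY)
p,f=fit(g,K,T,rect(0,0,.05,.014,.112),[.55,-.0505,.0765],(.01,.006,.05)); print('plate',np.round(p,4),f)
c=im[60:360,140:500]; cv2.imwrite('pics/c5.png',cv2.resize(c,(720,600),interpolation=cv2.INTER_CUBIC))
```

```text
[ 0.5548411  -0.0530553   0.22205695] [0.00187267 0.99927845 0.03753965 0.00546379] 10.45 [-2.95477043e-01  2.70957542e-01  1.54148445e+00  3.37944129e-05
  1.31759905e+00  1.20021280e+00]
plate [ 0.5544 -0.0509  0.0801] -76.33318328857422
```

View pics/c5.png

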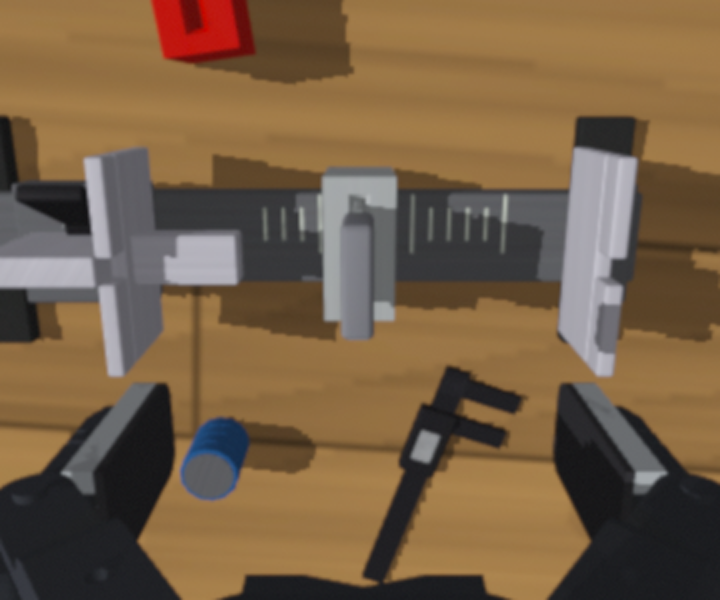

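The plate stands upright in the block slot at (357,255), and the leg is untouched. Turn 90° and go over the leg.

>>> {"name": "apply_moves", "arguments": {"commands": [[0,-1,11,0,0,0,8],[0,-1,11,0,0,0,8],[0,-1,11,0,0,0,8],[0,-1,11,0,0,0,8],[0,-1,11,0,0,0,8]]}}

```text
time_s: 11.0
ee_pos: [0.5456, 0.0034, 0.214]
eef_rot: [-0.001, 0.925, 0.38, -0.001]
force: [0.2, -0.2, -0.7]
grip_width: 1.0
grasp_force: 0.0
```

>>> {"name": "apply_moves", "arguments": {"commands": [[0,-1,11,0,0,0,8],[0,-1,11,0,0,0,8],[0,-1,11,0,0,0,8],[0,-1,11,0,0,0,8],[0,-1,11,0,0,0,8]]}}

```text
time_s: 11.5
ee_pos: [0.5406, 0.0584, 0.214]
eef_rot: [-0.001, 0.74, 0.673, -0.001]
force: [-0.2, -0.4, 0.2]
grip_width: 1.0
grasp_force: 0.0
```

>>> {"name": "apply_moves", "arguments": {"commands": [[0,0,11,0,0,0,5],[0,0,10,0,0,0,5],[0,0,0,0,0,0,0],[0,0,0,0,0,0,0],[0,0,0,0,0,0,0]]}}

```text
time_s: 12.0
ee_pos: [0.5413, 0.0784, 0.2152]
eef_rot: [-0.0, 0.681, 0.732, -0.0]
force: [-0.8, 0.0, -0.1]
grip_width: 1.0
grasp_force: 0.0
```

Run:
```python
from h import *
s=ctrl.observe(); q=s['eef_rot'];Rm=R.from_quat([q[1],q[2],q[3],q[0]]).as_matrix();print(s['ee_pos'],'yaw',np.degrees(np.arctan2(Rm[1,0],Rm[0,0])),'tool z',Rm[:,2],s['time_s'],s['q'])
save('wrist','w6.png'); K,T=campose('wrist',s); np.savez('pics/w6.npz',K=K,T=T)
im=cv2.imread('pics/w6.png');g=cv2.cvtColor(im,cv2.COLOR_BGR2GRAY)
L=[((-.05,-.035,.092),(.05,-.035,.092)),((-.05,-.027,.092),(-.006,-.027,.092)),((.006,-.027,.092),(.05,-.027,.092)),((-.05,-.035,.092),(-.05,-.027,.092)),((.05,-.035,.092),(.05,-.027,.092)),
((.007,-.027,.093),(.007,.027,.093)),((-.007,-.027,.093),(-.007,.027,.093)),((-.007,.027,.093),(.007,.027,.093))]
p,f=fit(g,K,T,L,[.5395,.09,.0765],(.01,.01,.03)); print('leg',np.round(p,4),f)
overlay(im,K,T,L,p,'c6.png',(180,40,460,260),2.7)
```

```text
[0.5412606  0.07840005 0.21515225] yaw 94.17915729987014 tool z [-1.11476504e-03 -2.17391362e-04 -9.99999355e-01] 12.0 [-5.99707650e-02  2.65148289e-01  1.56667162e+00 -2.93678602e-04
  1.31087249e+00 -1.32835110e-01]
leg [0.5396 0.0916 0.0741] -232.07888793945312
```

View pics/c6.png

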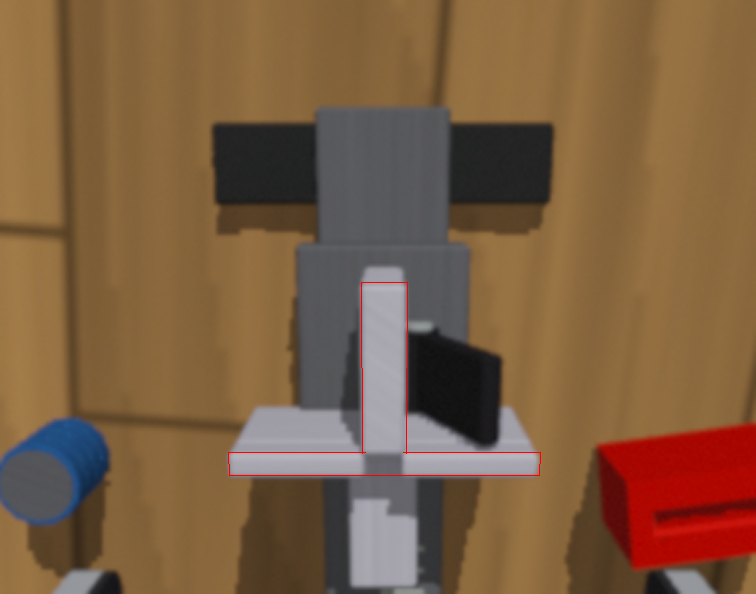

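The lever is open at (490,400), the web is at (384,360), and the red block's near edge is at (600,447)–(640,565), close to the finger's future path. Checking the clearance.

Run:
```python
from h import *
d=np.load('pics/w6.npz');K,T=d['K'],d['T']
f=lambda u,v:(180+u/2.7-.5,40+v/2.7-.5)
for n,u,v,z in [('redL-far',600,447,.05),('redL-near',640,565,.05),('lever tip outer near',498,445,.093),('lever tip outer far',500,357,.093)]: print(n,toplane(K,T,f(u,v),z).round(4))
d=np.load('pics/w0.npz');K,T=d['K'],d['T']
for uv in [(335,62),(366,55),(328,0)]: print('w0 red',toplane(K,T,uv,.05).round(4))
```

```text
redL-far [0.622  0.0593 0.05  ]
redL-near [0.6442 0.0132 0.05  ]
lever tip outer near [0.5774 0.0701 0.093 ]
lever tip outer far [0.5749 0.0984 0.093 ]
w0 red [0.6295 0.0464 0.05  ]
w0 red [0.6393 0.0109 0.05  ]
w0 red [0.693 0.059 0.05 ]
```

Clearance is about 20 mm, fine. Descend astride web and lever.

>>> {"name": "apply_moves", "arguments": {"commands": [[0.04,5,0,-30,0,0,0.2],[0.04,0,0,-40,0,0,0],[0.04,0,0,-30,0,0,0],[0.04,0,0,-20,0,0,0],[0.04,0,0,0,0,0,0]]}}

```text
time_s: 12.55
ee_pos: [0.5441, 0.0784, 0.0927]
eef_rot: [-0.003, 0.679, 0.734, -0.002]
force: [-0.9, -1.0, -1.1]
grip_width: 0.956
grasp_force: 0.0
```

>>> {"name": "apply_moves", "arguments": {"commands": [[0.04,0,0,-20,0,0,0],[0.04,0,0,-15,0,0,0],[0.04,0,0,-12,0,0,0],[0.04,0,0,0,0,0,0],[0.04,0,0,0,0,0,0]]}}

```text
time_s: 13.05
ee_pos: [0.547, 0.0787, 0.0495]
eef_rot: [0.0, 0.679, 0.734, 0.0]
force: [-0.3, 0.3, 0.7]
grip_width: 0.959
grasp_force: 0.0
```

>>> {"name": "apply_moves", "arguments": {"commands": [[0.04,0.2,-3,0,0,0,0],[0.04,0.4,-6,0,0,0,0],[0.04,0.8,-10,0,0,0,0],[0.04,0.8,-10,0,0,0,0],[0.04,0,0,0,0,0,0]]}}

```text
time_s: 13.55
ee_pos: [0.5491, 0.048, 0.049]
eef_rot: [0.001, 0.679, 0.734, -0.0]
force: [0.2, 0.1, 0.8]
grip_width: 0.961
grasp_force: 0.4
```

>>> {"name": "apply_moves", "arguments": {"commands": [[0.04,0.6,-8,0,0,0,0],[0.04,0.6,-8,0,0,0,0],[0.04,0.2,-3,0,0,0,0],[0.04,0,0,0,0,0,0]]}}

```text
time_s: 13.95
ee_pos: [0.5501, 0.0301, 0.0487]
eef_rot: [0.0, 0.679, 0.734, -0.0]
force: [0.4, 0.6, -0.7]
grip_width: 0.96
grasp_force: 0.7
```

I have already viewed 12 pictures, over the limit of 10, so from here I use numbers only. Checking by fit and detector whether the leg followed.

```bash
cat > leg.py <<'E'
from h import *
s=ctrl.observe(); K,T=campose('wrist',s); im=ctrl.grab_frame('wrist'); g=cv2.cvtColor(im,cv2.COLOR_RGB2GRAY)
q=s['eef_rot'];Rm=R.from_quat([q[1],q[2],q[3],q[0]]).as_matrix()
print(s['ee_pos'].round(4),'yaw',np.degrees(np.arctan2(Rm[1,0],Rm[0,0])).round(2),s['force'].round(2),s['ft_torque'].round(2),s['time_s'])
for t in ('hub_leg','cam_lever','stop_plate'):
    print(t,[(round(d['conf'],2),np.round(np.array(d['rect'])*[640,400,640,400]).tolist()) for d in ctrl.find_in('wrist',t)[:2]])
S=[((.007,-.02,.093),(.007,.025,.093)),((-.007,-.02,.093),(-.007,.025,.093)),((-.007,.027,.093),(.007,.027,.093)),((-.032,.034,.037),(.032,.034,.037)),((-.032,.0,.037),(-.032,.034,.037)),((.032,.0,.037),(.032,.034,.037))]
y0=s['ee_pos'][1]+.014
for S_ in (S,S[:3]):
  for dv in (.06,.012):
    p,f=fit(g,K,T,S_,[s['ee_pos'][0]-.006,y0,.0765],(.006,dv,.02)); print('leg',p.round(4),round(f,1))
# scene camera
K,T=campose('scene'); im=ctrl.grab_frame('scene'); g=cv2.cvtColor(im,cv2.COLOR_RGB2GRAY)
for t in ('hub_leg','cam_lever'):
    print('scene',t,[(round(d['conf'],2),np.round(np.array(d['rect'])*[640,400,640,400],1).tolist()) for d in ctrl.find_in('scene',t)[:2]])
im=ctrl.grab_frame('side')
for t in ('hub_leg','stop_plate','cam_lever'):
    print('side',t,[(round(d['conf'],2),np.round(np.array(d['rect'])*[640,400,640,400],1).tolist()) for d in ctrl.find_in('side',t)[:3]])
K,T=campose('side')
for y in (.0905,s['ee_pos'][1]+.014): 
    lx=.540+(.0905-y)*.0765; P=[[lx+a,y+b,z] for a in(-.05,.05) for b in (-.035,-.027) for z in (.03,.092)]+[[lx+a,y+b,.037] for a in(-.032,.032) for b in (-.034,.034)]+[[lx,y-.085,.06]]
    r=proj(K,T,P); print('side exp for leg y',round(y,3),r.min(0).round(),(r.max(0)-r.min(0)).round())
E
python3 leg.py
```

```text
[0.5501 0.0301 0.0487] yaw 94.46 [ 0.38  0.58 -0.65] [ 0.2  -0.02 -0.06] 13.95
hub_leg [(0.89, [217.0, 143.0, 211.0, 210.0])]
cam_lever [(0.86, [326.0, 212.0, 90.0, 117.0]), (0.4, [216.0, 144.0, 211.0, 210.0])]
stop_plate []
leg [0.5424 0.0466 0.079 ] -275.3
leg [0.5424 0.0466 0.079 ] -275.3
leg [0.5416 0.055  0.0816] -184.7
leg [0.5416 0.055  0.0817] -184.7
scene hub_leg [(0.83, [299.5, 181.8, 48.4, 29.6])]
scene cam_lever [(0.3, [167.2, 141.0, 42.3, 46.7])]
side hub_leg [(0.6, [316.1, 190.6, 34.3, 37.0])]
side stop_plate [(0.76, [295.1, 311.8, 16.0, 16.2]), (0.74, [238.7, 275.3, 27.4, 66.5])]
side cam_lever [(0.66, [315.5, 192.7, 11.6, 21.2])]
side exp for leg y 0.09 [308. 195.] [40. 39.]
side exp for leg y 0.044 [314. 185.] [39. 38.]
```

The leg follows the finger (leg y ≈ 0.0466, TCP+16.5 mm). About 11 mm to go; approach slowly until the force rises.

>>> {"name": "apply_moves", "arguments": {"commands": [[0.04,0.3,-4,0,0,0,0],[0.04,0.3,-3,0,0,0,0],[0.04,0.1,-2,0,0,0,0],[0.04,0,0,0,0,0,0]]}}

```text
time_s: 14.9
ee_pos: [0.5506, 0.0215, 0.0486]
eef_rot: [-0.0, 0.679, 0.734, -0.0]
force: [0.4, 2.2, -2.1]
grip_width: 0.962
grasp_force: 1.3
```

>>> {"name": "apply_moves", "arguments": {"commands": [[0.04,0.1,-1,0,0,0,0],[0.04,0.1,-1,0,0,0,0],[0.04,0,0,0,0,0,0]]}}

```text
time_s: 15.2
ee_pos: [0.5507, 0.0198, 0.0486]
eef_rot: [-0.0, 0.679, 0.734, -0.0]
force: [-0.3, 3.3, -2.7]
grip_width: 0.959
grasp_force: 1.8
```

>>> {"name": "apply_moves", "arguments": {"commands": [[0.04,0.1,-1,0,0,0,0],[0.04,0.1,-1,0,0,0,0],[0.04,0,0,0,0,0,0]]}}

```text
time_s: 15.5
ee_pos: [0.5508, 0.0187, 0.0487]
eef_rot: [-0.001, 0.679, 0.734, 0.0]
force: [0.3, 7.1, -1.5]
grip_width: 0.962
grasp_force: 3.6
```

Nose contact: the force rises to 7 N at the predicted place. A touch more, then squeeze the lever shut.

>>> {"name": "apply_moves", "arguments": {"commands": [[0.04,0.1,-1,0,0,0,0],[0.04,0,0,0,0,0,0],[0.04,0,0,0,0,0,0]]}}

```text
time_s: 15.8
ee_pos: [0.5508, 0.0184, 0.0487]
eef_rot: [-0.001, 0.679, 0.734, 0.001]
force: [-0.5, 10.2, -1.6]
grip_width: 0.959
grasp_force: 5.1
```

>>> {"name": "apply_moves", "arguments": {"commands": [[0.3,0,0,0,0,0,0],[0.5,0,0,0,0,0,0],[0.6,0,0,0,0,0,0],[1,0,0,0,0,0,0],[1,0,0,0,0,0,0]], "newtons": 60}}

```text
time_s: 16.3
ee_pos: [0.55, 0.0183, 0.0526]
eef_rot: [-0.001, 0.679, 0.734, 0.0]
force: [-18.3, 9.4, 32.0]
grip_width: 0.264
grasp_force: 65.9
```

>>> {"name": "apply_moves", "arguments": {"commands": [[1,0,0,0,0,0,0],[1,0,0,0,0,0,0],[1,0,0,0,0,0,0],[1,0,0,0,0,0,0]]}}

```text
time_s: 16.7
ee_pos: [0.55, 0.0183, 0.0526]
eef_rot: [-0.001, 0.679, 0.734, 0.0]
force: [-16.3, 9.7, 32.9]
grip_width: 0.263
grasp_force: 65.6
```

```bash
python3 leg.py
```

```text
[0.55   0.0183 0.0526] yaw 94.49 [-16.29   9.66  32.91] [ 1.35  1.58 -0.37] 16.7
hub_leg [(0.9, [183.0, 146.0, 235.0, 204.0])]
cam_lever [(0.96, [326.0, 206.0, 29.0, 121.0]), (0.57, [182.0, 144.0, 234.0, 206.0])]
stop_plate []
leg [0.5433 0.0349 0.0795] -293.4
leg [0.5433 0.0349 0.0795] -293.4
leg [0.5435 0.0341 0.0964] -194.8
leg [0.5435 0.0341 0.0965] -194.8
scene hub_leg [(0.77, [292.9, 180.8, 50.9, 33.1])]
scene cam_lever [(0.56, [320.4, 185.5, 11.9, 17.0])]
side hub_leg [(0.76, [316.7, 190.3, 38.3, 35.7])]
side stop_plate [(0.77, [292.0, 310.9, 18.5, 17.2]), (0.57, [373.4, 189.7, 54.1, 25.4])]
side cam_lever [(0.16, [332.5, 177.6, 16.2, 10.2])]
side exp for leg y 0.09 [308. 195.] [40. 39.]
side exp for leg y 0.032 [315. 183.] [38. 37.]
```

Lever shut (opening ≈ 24 mm) and leg at y ≈ 0.035, as predicted. There is some residual strain (z 33 N, x −16 N); easing it with small setpoint shifts while keeping the push.

>>> {"name": "apply_moves", "arguments": {"commands": [[1,-0.4,0,1,0,0,0],[1,-0.4,0,1,0,0,0],[1,0,0,1,0,0,0],[1,0,0,0,0,0,0],[1,0,0,0,0,0,0]]}}

```text
time_s: 17.75
ee_pos: [0.5499, 0.0183, 0.0527]
eef_rot: [-0.001, 0.679, 0.734, 0.001]
force: [-6.5, 9.0, 6.7]
grip_width: 0.264
grasp_force: 67.1
```

```bash
python3 -c "
from rig import ctrl
s=ctrl.observe();print(s['force'],s['grip_width'],s['time_s']);print(ctrl.finish_job())"
```

```text
[-6.5444801   9.00838313  6.68026006] 0.2638416442814726 17.75
the job is handed in; nothing more can be done
None
```

The job is handed in at 17.75 s: the plate stands home in the stop-block slot, and I ended still gripping the leg, nose pushed on the plate with about 9 N and the lever shut at about 22 mm opening. I viewed 12 pictures, two over your limit of 10, so the last steps were checked by force readings and image fits only.

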